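# Latch the end cap onto the filter housing

## Task

Close the toggle latch on the filter housing: draw the bail out over the keeper of the loose blue end cap, hook its bar behind the keeper under the lip, then lay the red lever back past centre onto its stop, so that the cap is pulled shut, and set it with one firm press of 12 to 30 N (about 20) on the closed lever for half a second, and let go. Feel your way: keep the push on the lever under 30 N throughout, and never press the bail onto the cap or keeper with more than 20 N while the lever is up. Leave the four things standing around where they are.

Things in the scene. Friction and masses are not known exactly. Their poses are not given: they have to be found in the camera images.
- housing: White filter housing on a cradle plate (x -120 to 150, y +-85 mm, 10 thick), all fixed. Origin on the table below the lever pivot; x points along the latch from housing to cap, y along the lever's hinge, z up. Box: x -70 to 30, y +-55, z 10 to 52 mm; mating face at x = 30 with horns (|y| 37 to 55) up to z = 82. Two lipped rails (|y| 61 to 75.5, up to z = 21) guide the cap along x.
- pivot (a point): Hinge axis of the lever, 64 mm above the table, in the housing's middle plane. Axes as the housing's.
- lever (a joint): Lever angle, rad: 0 = crank straight up, red handle leaning 14 degrees towards the cap; grows as it is laid back, away from the cap. Range -0.17 to 1.658 (hard stop: closed, handle 9 degrees above level); dead centre about 1.57. Friction 0.10 Nm: stays where left. Starts 0.45 to 0.85, too far back for the bail to reach over the keeper. Closing takes some 2 to 6 N at the press point.
- handle: The lever: steel crank and red plastic handle, a bar 22 mm wide along y, 10 mm thick, reaching from 10 to 85 mm from the pivot. Origin at the pivot, turning with the lever. Past dead centre it does not snap shut by itself: press it down onto the stop, which is hard, then set it with the firm press.
- press (a point): Point in the middle of the handle's cap-side face (the upper face once it is laid back), 65 mm along the handle from the pivot: where to push.
- bail: Steel wire loop. Origin on its hinge, x along its two wires (at y +-24 mm, 5.6 mm thick) to the bar, 96 mm away. It stretches like a spring, 12 N per mm. The hinge (friction 0.06 Nm, stays where left) is on the crank, (-sin q, cos q) x 25 mm from the pivot in the housing's x, z, q being the lever angle: pulling the bail out swings the lever forward. It starts pointing up over the cap.
- bar (a point): Middle of the bail's cross bar, 8 mm thick, 48 mm long along y: the part that hooks behind the keeper.
- tab (a point): Middle of the yellow grip barrel of the bail, 12 mm thick and 20 mm long along y, 22 mm beyond the bar and 20 mm above it in the bail's frame. Pinched at its two ends (along y) it can turn in the fingers.
- cap: Loose blue end cap, about 0.6 kg, on the cradle plate 4 to 9 mm short of shut; it slides on two runners under the rails' lips. Origin in the middle of the lower edge of its mating face, x outwards, z up. Box: x 0 to 55, y +-57, z 0 to 48 mm, with horns at the mating face (|y| 37 to 55) to z = 74. Shut, its origin is 30 mm from the housing's along x.
- keeper (a point): Where the bar's centre sits when hooked: 45 mm out from the cap's mating face, 6 mm above its top. The steel keeper's post (24 mm wide along y) ends 4 mm inward of this point; its lip, on top of the post, overhangs to 1 mm beyond this point, 10 to 14 mm above it. The bar must pass outside the lip, go down and slip inward under it.
- seam (a point): Middle of the housing's mating face, 30 mm above the table.
- jar: Bystander: jar with a blue lid, 60 mm across, 85 mm tall; origin under its centre.
- bin: Bystander: empty blue parts bin 130 x 100 x 60 mm; origin under its centre.
- spacer: Bystander: clear ring 90 mm across, 14 mm tall; origin under its centre.
- driver: Bystander: screwdriver, 170 mm long, lying; origin under its middle.
There are look-alikes about, which are no part of the job. Leave any pink look-alike of the cap alone.

How it is judged (in metres and radians):
On the way, in this order (a step that is already met when the one before it is completed fails the run):
1. the bail's bar is behind the keeper, below its lip, with the lever still up (angle under 1.0) (z of bar in the frame of keeper below 0.008 m and x of bar in the frame of keeper between -0.003 and 0.025 m and value of joint lever below 1 rad), for 0.2 s.
2. the lever is down on its stop with the bail pulling on the keeper, and is pressed there with at least 12 N (value of joint lever above 1.62 rad and contact force between bail and cap above 8 N and contact force between the fingers and handle above 12 N), for 0.3 s.
At the end, for the whole second after the job is handed in: The lever is on its stop (angle above 1.62 rad), the bar is within 10 mm of its seat behind the keeper and pulls on it with more than 8 N, the cap is shut to within 2 mm of the housing's face, upright within 0.05 rad and at rest, and the robot is clear (value of joint lever above 1.62 rad and distance between bar and keeper below 0.01 m and contact force between bail and cap above 8 N and x of cap in the frame of housing below 0.032 m and angle between the z axis of cap and the z axis of housing, either way round below 0.05 rad and linear speed of cap below 0.01 m/s); the robot touches nothing.
It fails at once if the lever is pushed or squeezed with more than 30 N while it is being laid down (angle over 0.9) (contact force between the fingers and handle above 30 N and value of joint lever above 0.9 rad).
It fails at once if the bail is pressed on the cap or keeper with more than 20 N while the lever is up (angle under 0.9) (contact force between bail and cap above 20 N and value of joint lever below 0.9 rad).
It fails at once if the jar, bin, ring or screwdriver is moved more than 30 mm (distance of any of jar, bin, spacer, driver from where it was at the start of the episode above 0.03 m).
It also fails if it takes over 72 s, if anything falls off the work surface, if the arm or the gripper's body presses on something with over 40 N, if the wrist force passes 120 N, or if a joint passes its speed limit or range.

## Robot

A 6-joint arm with a two-finger parallel gripper is mounted at the origin on the work surface. World frame = base frame: x ahead of the robot, y to its left, z up, the work surface at z = 0. Lengths are in mm, angles in rad, forces in N, time in s.
With the tool pointing down it reaches from about 350 to 875 mm from the base axis. Payload 4.2 kg.
Tool frame: the origin (TCP) lies on the centre line of the jaws, within the pads' length; the fingertips stand 25 mm ahead of it and the grasp point (between the pads) lies 6 mm ahead of it (manip.tip_extent is the distance from the TCP to the fingertips, in mm); z points along the fingers, y is the direction in which the jaws open and shut (so a half turn about z gives the same grasp; the last joint's range is limited). The gripper opens to 87 mm and grips with 3 to 60 N. Pads are 19 mm wide; open, the fingers measure 117 mm over their backs; the gripper's body (75 mm by 190 mm) begins 51 mm behind the grasp point.
Start: joints at [0.259, 0.385, 0.008, 0, -1.194, -0.259], TCP at [624.979, 0.025, 247.55] pointing down, gripper open.
Joint ranges: [-3.14, 3.14], [-1.21, 2.06], [-1.07, 1.41], [-3.16, 2.05], [-2.99, -0.16], [-3.1, 3.1]. Speed limits (rad/s): [2.79, 2.79, 3.14, 3.14, 3.14, 3.14].

## Interface

Orientations are given as a unit quaternion [w, x, y, z].
In Python, from bench import manip gives the robot as it stands. The module is installed in compiled form; this text tells all that it offers. Calls block until the motion is done:
- manip.reach(position, orientation): joint-space move of the TCP to a pose.
- manip.servo_line(position, rot=None, max_speed=150, stop_force=None): straight line of the TCP; rot=None keeps the orientation; max_speed is the mean speed in mm/s. With stop_force (N) it stops when the force on the tool has changed by that much, and returns True; else False.
- manip.movej(angles): joint-space move.
- manip.let_go() and manip.grab(strength=None): open the fingers fully, or close them until they stop; strength is the grip in N (None keeps the last).
- manip.dwell(seconds).
- manip.ik(position, orientation): joint angles nearest the present ones, or None.
- manip.observe(): the state.
- manip.capture(name): name is "scene" or "side" or "wrist"; returns a dict with "color" (384x512x3 uint8, red, green, blue), "camera_matrix" (3x3 intrinsics, pixels), "rvec" (rotation vector, rad) and "tvec" (3), from world to camera coordinates, as OpenCV has them. Camera axes: x right, y down, z forward; pixel columns grow to the right and rows downward; lengths in mm; the calibration is good to about 2 mm. A picture is of the moment at which its call begins. There is no depth.
A pose or a line that the arm cannot do raises manip.Unreachable and nothing moves.
- manip.close_job(): hands the job in, once; it reports no verdict.
Trained networks look in the newest picture that a camera, given by its name, has taken for a name from the list of things; names that differ only in an ending like _2 or _b are one class to them, and where a whole thing is asked for, a point or a joint stands for the part that bears it (a point fixed in the world has none). Each returns a list of dicts, best first, with "confidence" (0 to 1); they miss things now and then, are a little off and sometimes report something else, mostly with a low value. They report only what shows in the picture. A call takes as long as a camera call. They do not tell look-alikes from the thing itself.
- manip.search_frame(camera, label): "at" ([row, column] in pixels, amid what is visible of it).
The state is a dict: "time_s": time; "joint_positions": joint angles; "dq": joint speeds; "effort": joint torques, N m; "ee_pos": TCP position; "tool_rot": TCP orientation; "wrist_force": force on the tool from outside, world axes, zero at the start; "ft_torque": the same for the moment, N m; "grip_width": finger opening in mm.
Only numpy, scipy, OpenCV 4.12 (cv2) and the standard library are available. Lean on these libraries where they do the work, as an engineer would, in place of code of your own. Each camera call takes 0.05 s, during which the arm holds its last target.

## Working session

There is one attempt and no reset: what is moved stays moved. The work goes in short steps, each a Python script; the robot and the scene stay as the last script left them, time stands still between calls to the robot, and variables do not carry over. Pictures are saved under pics/ and viewed, and the job is handed in when it is done.

```bash
mkdir -p pics; ls
python3 - <<'E'
from bench import manip
import cv2
s=manip.observe();print(s)
for c in ["scene","side","wrist"]:
    d=manip.capture(c);cv2.imwrite(f"pics/{c}0.png",cv2.cvtColor(d["color"],cv2.COLOR_RGB2BGR))
    print(c,d["camera_matrix"].tolist(),d["rvec"],d["tvec"])
    for l in ["housing","lever","handle","press","bail","bar","tab","cap","keeper","jar","bin","spacer","driver","pivot"]:
        print(l,[(([round(float(v)) for v in r["at"]]),round(r["confidence"],2)) for r in manip.search_frame(c,l)[:4]])
print(manip.observe()["time_s"])
E
```

```text
pics
{'time_s': 0.0, 'joint_positions': array([ 2.58629207e-01,  3.85559744e-01,  6.60112207e-03, -4.89861413e-04,
       -1.19398334e+00, -2.58608532e-01]), 'dq': array([-0.00039182,  0.00101045, -0.00019956,  0.0006194 ,  0.00032078,
        0.00028887]), 'effort': array([ 5.69075401e-04, -3.90661991e+01,  1.87403029e+01,  4.22001421e+00,
        1.09914420e-02, -1.81494070e-04]), 'ee_pos': array([6.24446185e+02, 3.49894177e-02, 2.46449302e+02]), 'tool_rot': array([-0.00081292, -0.70704976,  0.70716294,  0.00073615]), 'wrist_force': array([-1.07140811,  0.26158515, -0.17971077]), 'ft_torque': array([-0.00036249,  0.04441385, -0.00909623]), 'grip_width': 86.97579041629362}
scene [[412.10425678072903, 0.0, 251.5216913539571], [0.0, 412.10425678072903, 194.4046665311066], [0.0, 0.0, 1.0]] [ 1.49813681  2.31700112 -0.64434308] [ 141.60077722 -386.29309613 1760.69809644]
housing [([208, 254], 0.74)]
lever [([193, 256], 0.5)]
handle [([201, 259], 0.78)]
press [([201, 253], 0.69), ([196, 254], 0.68)]
bail [([198, 255], 0.72)]
bar []
tab [([204, 255], 0.66)]
cap [([233, 394], 0.9), ([223, 
[... 1063 characters left out ...]

driver [([301, 388], 0.71), ([194, 259], 0.41)]
pivot [([215, 242], 0.89), ([194, 258], 0.71)]
wrist [[316.5449754128521, 0.0, 253.11083701342804], [0.0, 316.5449754128521, 187.59735654866736], [0.0, 0.0, 1.0]] [-8.81035577e-04 -3.10630281e+00 -4.68689495e-01] [625.68274881 -38.0706883  391.21095915]
housing [([208, 332], 0.65)]
lever [([315, 325], 0.55)]
handle [([313, 326], 0.8)]
press [([309, 327], 0.8)]
bail [([311, 303], 0.98)]
bar [([311, 304], 0.78)]
tab [([317, 327], 0.93)]
cap [([69, 118], 0.95), ([244, 272], 0.88), ([37, 440], 0.64)]
keeper [([69, 120], 0.86), ([38, 440], 0.82), ([242, 274], 0.56)]
jar []
bin [([212, 330], 0.24)]
spacer []
driver []
pivot [([209, 335], 0.86)]
2.25
```

```bash
cd pics
python3 - <<'E'
import cv2
for c in ["scene","side","wrist"]:
    i=cv2.imread(c+"0.png"); cv2.imwrite(c+"0b.png",cv2.resize(i,(768,576),interpolation=cv2.INTER_CUBIC))
E
```

```text
(no output)
```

View pics/scene0.png

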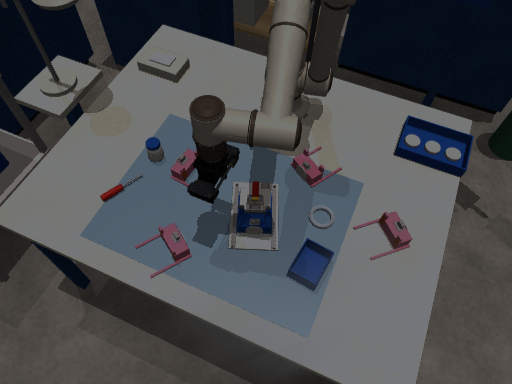

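View pics/side0.png

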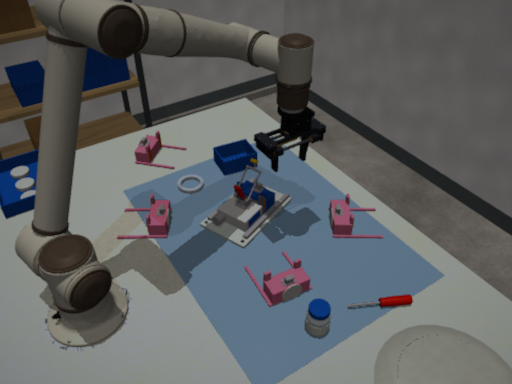

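View pics/wrist0.png

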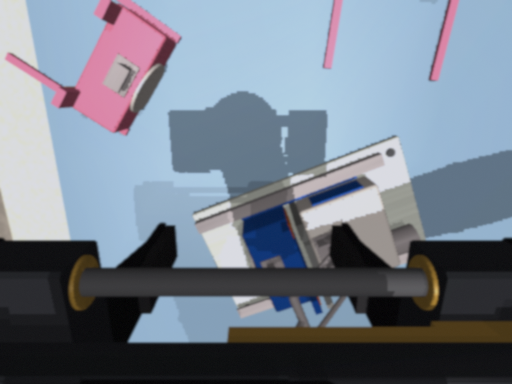

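Run:
```python
import cv2
i=cv2.imread("pics/scene0.png");cv2.imwrite("pics/sc_crop.png",cv2.resize(i[165:265,205:305],(800,800),interpolation=cv2.INTER_CUBIC)[0:800][:600*800//600])
c=cv2.resize(i[172:256,200:312],(784,588),interpolation=cv2.INTER_CUBIC);cv2.imwrite("pics/sc_crop.png",c)
i=cv2.imread("pics/side0.png");c=cv2.resize(i[150:249,185:317],(792,594),interpolation=cv2.INTER_CUBIC);cv2.imwrite("pics/sd_crop.png",c)
```

```text
(no output)
```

View pics/sc_crop.png

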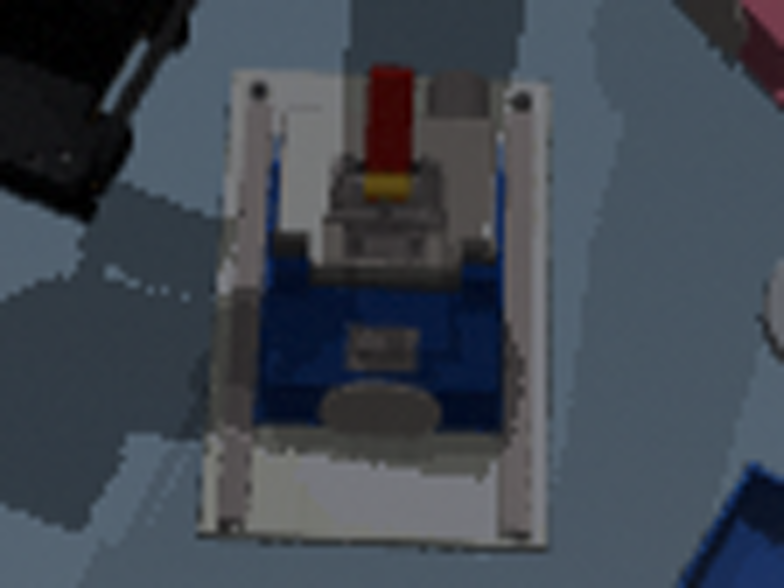

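View pics/sd_crop.png

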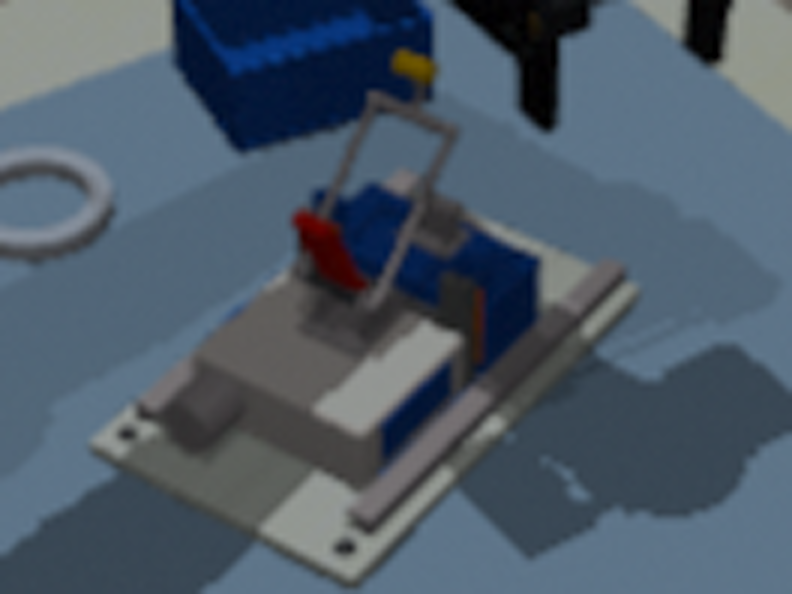

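```bash
cat > cal.py <<'E'
import numpy as np, cv2
C={}
C["scene"]=(np.array([[412.10425678,0,251.52169],[0,412.10425678,194.4046665],[0,0,1]]),np.array([1.49813681,2.31700112,-0.64434308]),np.array([141.60077722,-386.29309613,1760.69809644]))
C["side"]=(np.array([[457.8668639,0,252.96521435],[0,457.8668639,192.88817489],[0,0,1]]),np.array([2.19618416,-0.65028726,0.30118769]),np.array([-424.27012367,308.27920831,1181.62099075]))
def proj(c,P):
    K,r,t=C[c] if isinstance(c,str) else c
    return cv2.projectPoints(np.atleast_2d(P).astype(float),r,t,K,None)[0][:,0]
def ray(c,uv):
    K,r,t=C[c] if isinstance(c,str) else c
    R=cv2.Rodrigues(np.array(r,float))[0]; o=-R.T@np.array(t,float)
    d=R.T@np.linalg.solve(K,[uv[0],uv[1],1]); return o,d/np.linalg.norm(d)
def tri(obs):
    A=0;b=0
    for c,uv in obs:
        o,d=ray(c,uv);M=np.eye(3)-np.outer(d,d);A=A+M;b=b+M@o
    return np.linalg.solve(A,b)
def Hpt(p,L):
    c,s=np.cos(p[2]),np.sin(p[2]);L=np.atleast_2d(L)
    return np.c_[p[0]+c*L[:,0]-s*L[:,1],p[1]+s*L[:,0]+c*L[:,1],L[:,2]]
E
python3 - <<'E'
from cal import *
from scipy.optimize import least_squares
s=np.array([[235,70],[550,80],[547,543],[198,533]])/7+[200,172]
sl=np.array([[-120,-85,10],[-120,85,10],[150,85,10],[150,-85,10]])
d=np.array([[92,441],[351,577],[637,287]])/6+[185,150]
dl=np.array([[-120,85,10],[-120,-85,10],[150,-85,10]])
for w in (0,1,2):
  def f(p):
    a=(proj("scene",Hpt(p,sl))-s).ravel();b=(proj("side",Hpt(p,dl))-d).ravel()
    return np.r_[a*(w!=1),b*(w!=2)]
  r=least_squares(f,[600,0,-0.4]);print(r.x,r.fun.round(1))
  if w==0:p=r.x
tab=tri([("scene",np.array([390,187])/7+[200,172]),("side",np.array([413,66])/6+[185,150])])
print(tab,proj("scene",tab),proj("side",tab))
c,sn=np.cos(p[2]),np.sin(p[2]);v=tab-[p[0],p[1],0];print("tab local",c*v[0]+sn*v[1],-sn*v[0]+c*v[1],v[2])
E
```

```text
[5.34614393e+02 9.51988350e+01 3.82316728e-01] [-0.6 -0.7 -0.1 -0.4  0.1  0.2 -0.2 -0.3 -0.9 -0.6  0.2 -0.2  0.6 -0.9]
[5.33554599e+02 9.33310554e+01 3.83236542e-01] [-0.  -0.  -0.  -0.  -0.  -0.  -0.  -0.  -0.9 -0.1  0.3  0.3  0.6 -0.5]
[5.35250306e+02 9.62449836e+01 3.80777532e-01] [-0.4 -0.5  0.1 -0.1  0.3  0.5 -0.  -0.1 -0.  -0.   0.  -0.   0.  -0. ]
[583.80704392 116.39170183 178.77267868] [[255.54467967 198.79619475]] [[253.64549397 160.9402264 ]]
tab local 53.547522876015165 1.310453394822666 178.77267867908515
```

Run:
```python
from cal import *
from scipy.spatial.transform import Rotation as Ro
W=(np.array([[316.545,0,253.11],[0,316.545,187.6],[0,0,1]]),np.array([-8.81035577e-04,-3.10630281,-4.68689495e-01]),np.array([625.68274881,-38.0706883,391.21095915]))
R=cv2.Rodrigues(W[1])[0];o=-R.T@W[2];print("cam pos",o,"fwd",R[2],"right",R[0])
q=[-0.00081292,-0.70704976,0.70716294,0.00073615];T=Ro.from_quat(np.r_[q[1:],q[0]]).as_matrix();print(T.round(3))
tcp=np.array([624.4,0.03,246.4])
print("cam in tool",T.T@(o-tcp),"fwd in tool",T.T@R[2],"right",T.T@R[0])
for k in (0,6,15,25): print(k,proj(W,tcp+T[:,2]*k), [proj(W,tcp+T[:,2]*k+T[:,1]*s*43.5).round() for s in(-1,1)])
tab=[583.8,116.4,178.8];print(proj(W,tab))
p=[534.6,95.2,.3823];print(proj(W,Hpt(p,[[82,0,64],[30,0,30],[-120,-85,10],[150,-85,10],[150,85,10]])))
```

```text
cam pos [625.62000551 -79.40997395 385.05578657] fwd [ 2.12203912e-04  2.95049675e-01 -9.55481891e-01] right [-9.99999834e-01  5.74021530e-04 -4.48349796e-05]
[[-0.    -1.    -0.002]
 [-1.     0.    -0.   ]
 [ 0.     0.002 -1.   ]]
cam in tool [  79.45485538   -0.92897318 -138.64951493] fwd in tool [-0.29515361 -0.00225812  0.95544715] right [-4.14084748e-04  9.99997416e-01  2.23549547e-03]
0 [[255.6919965  258.64007964]] [array([[167., 259.]]), array([[344., 259.]])]
6 [[255.6266969  252.65306147]] [array([[170., 253.]]), array([[341., 253.]])]
15 [[255.53699276 244.42850373]] [array([[175., 244.]]), array([[336., 244.]])]
25 [[255.44738437 236.21272418]] [array([[179., 236.]]), array([[332., 236.]])]
[[305.20738703 344.37636968]]
[[266.09900822 274.9267542 ]
 [303.96543708 246.02960316]
 [397.82697683 135.00016381]
 [190.48421681 214.5588843 ]
 [241.6725414  317.83724735]]
```

```bash
cat >> cal.py <<'E'
from scipy.spatial.transform import Rotation as Ro
P0=[534.6,95.2,.3823]
def quat(p,sgn=1,tilt=0):
    """tool down; tool x=sgn*housing x; tilt: tool z leans by tilt rad toward +housing x"""
    c,s=np.cos(p[2]),np.sin(p[2]);hx=np.array([c,s,0]);hy=np.array([-s,c,0])
    z=np.array([0,0,-1])*np.cos(tilt)+hx*np.sin(tilt); y=-sgn*hy; x=np.cross(y,z)
    q=Ro.from_matrix(np.c_[x,y,z]).as_quat();return np.r_[q[3],q[:3]]
def shot(manip,name,cam="wrist",labels=()):
    d=manip.capture(cam);cv2.imwrite(f"pics/{name}.png",cv2.cvtColor(d["color"],cv2.COLOR_RGB2BGR))
    c=(np.array(d["camera_matrix"]),np.array(d["rvec"]),np.array(d["tvec"]))
    np.savez(f"pics/{name}.npz",K=c[0],r=c[1],t=c[2])
    res={l:[([round(float(v),1) for v in r["at"]],round(r["confidence"],2)) for r in manip.search_frame(cam,l)[:3]] for l in labels}
    return c,res
def lc(name):
    z=np.load(f"pics/{name}.npz");return (z["K"],z["r"],z["t"])
def loc(p,P):
    c,s=np.cos(p[2]),np.sin(p[2]);v=np.atleast_2d(P)-[p[0],p[1],0];return np.c_[c*v[:,0]+s*v[:,1],-s*v[:,0]+c*v[:,1],v[:,2]]
E
python3 - <<'E'
from bench import manip
from cal import *
L=["tab","bar","keeper","press","pivot","handle"]
q=quat(P0,1)
print(manip.ik(list(Hpt(P0,[[54,0,300]])[0]),q))
manip.reach(list(Hpt(P0,[[70,0,300]])[0]),list(q))
c,r=shot(manip,"w1",labels=L);print(r);o=manip.observe();print(o["time_s"],o["ee_pos"],o["joint_positions"],o["wrist_force"])
manip.servo_line(list(Hpt(P0,[[130,0,300]])[0]),max_speed=200)
c,r=shot(manip,"w2",labels=L);print(r);o=manip.observe();print(o["time_s"],o["ee_pos"])
E
```

```text
[ 0.46622643  0.30422308  0.02044434  0.         -1.28701759  1.48686989]
{'tab': [([206.9, 258.2], 0.94)], 'bar': [([206.2, 255.5], 0.57), ([196.5, 256.2], 0.42), ([163.3, 252.8], 0.4)], 'keeper': [([326.7, 152.8], 0.88), ([159.5, 254.2], 0.8), ([246.8, 381.9], 0.68)], 'press': [([220.2, 251.4], 0.95)], 'pivot': [([194.3, 257.6], 0.91)], 'handle': [([223.8, 254.0], 0.76)]}
4.1417 [599.57819164 121.17749197 299.93301113] [ 4.63719725e-01  3.32104116e-01  6.03096181e-02 -8.64052239e-06
 -1.29911513e+00  1.48908185e+00] [-0.37051438 -0.28137067  0.49246606]
{'tab': [([257.3, 256.6], 0.86)], 'bar': [([258.7, 252.3], 0.6)], 'keeper': [([333.8, 147.0], 0.9), ([207.8, 252.9], 0.89), ([138.4, 461.4], 0.76)], 'press': [([262.7, 255.0], 0.89)], 'pivot': [([228.7, 251.4], 0.8), ([262.4, 253.6], 0.46)], 'handle': [([263.5, 253.7], 0.75)]}
4.9417 [654.83116384 143.5082547  300.65354958]
```

View pics/w1.png

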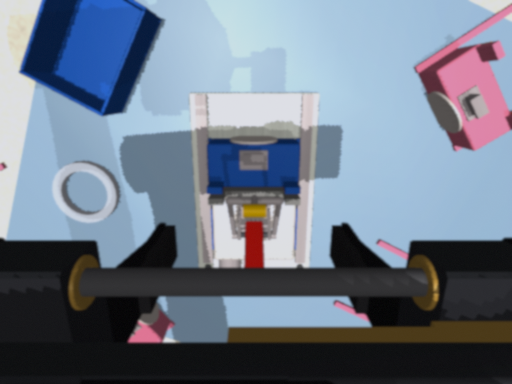

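View pics/w2.png

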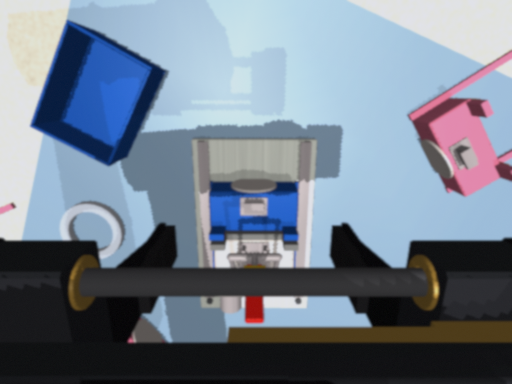

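Run:
```python
from cal import *
from scipy.optimize import least_squares
a,b=lc("w1"),lc("w2")
for n,u,v in [("tab",(258.2,206.9),(256.6,257.3)),("keep",(254.2,159.5),(252.9,207.8)),("press",(251.4,220.2),(255,262.7)),("pivot",(257.6,194.3),(251.4,228.7))]:
    X=tri([(a,u),(b,v)]);print(n,X,loc(P0,X),proj(a,X),proj(b,X))
```

```text
tab [566.64279629 104.75816571 120.81204752] [[ 33.29532227  -3.0855859  120.81204752]] [[257.3956152  206.87532175]] [[257.36561357 257.32614371]]
keep [603.69181453 124.11002894  74.53360086] [[74.88905454  1.04791131 74.53360086]] [[253.44822055 159.48098728]] [[253.6187283  207.81875795]]
press [531.55720037  95.56539549  71.78282804] [[-2.68682431  1.47415013 71.78282804]] [[253.17060742 220.04490993]] [[253.30297015 262.85088187]]
pivot [533.40220682  94.24478881 -29.29072659] [[ -1.46767007  -0.43941036 -29.29072659]] [[254.41153113 193.73823665]] [[254.48015925 229.25080464]]
```

Candidates for the cap in the first scene picture: the blue one on the white plate (col 254, row 223), and pink look-alikes at (184,165), (310,167), (174,241) and (394,233). The blue bin (313,262) was also reported as a candidate. I choose the blue one in the white cradle with the red lever. In w1 it shows as the blue cap at (254,165), keeper (254,159), yellow tab (255,211) and red handle (254,245). Next is a close crop to check this.

Run:
```python
import cv2
i=cv2.imread("pics/w1.png");cv2.imwrite("pics/w1c.png",cv2.resize(i[85:285,180:330],None,fx=3.9,fy=2.9,interpolation=cv2.INTER_CUBIC)) if 0 else cv2.imwrite("pics/w1c.png",cv2.resize(i[85:235,170:340],None,fx=4,fy=4,interpolation=cv2.INTER_CUBIC))
i=cv2.imread("pics/w2.png");cv2.imwrite("pics/w2c.png",cv2.resize(i[130:275,170:340],None,fx=4,fy=4,interpolation=cv2.INTER_CUBIC))
```

```text
(no output)
```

View pics/w1c.png

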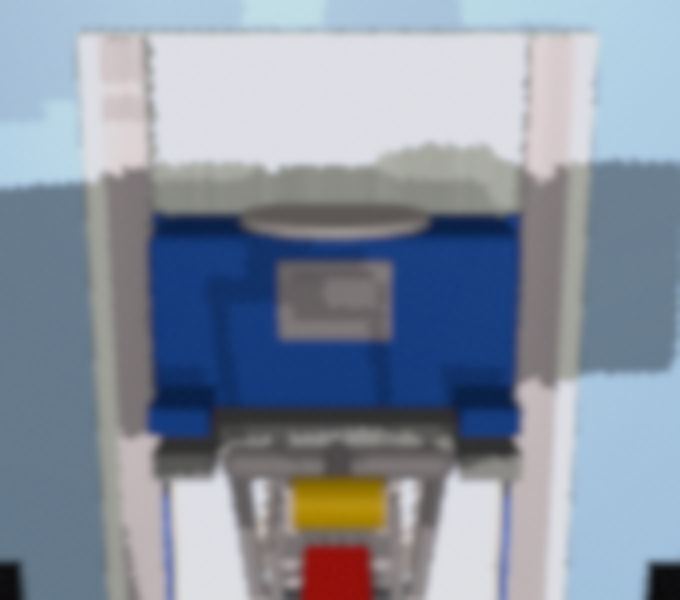

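View pics/w2c.png

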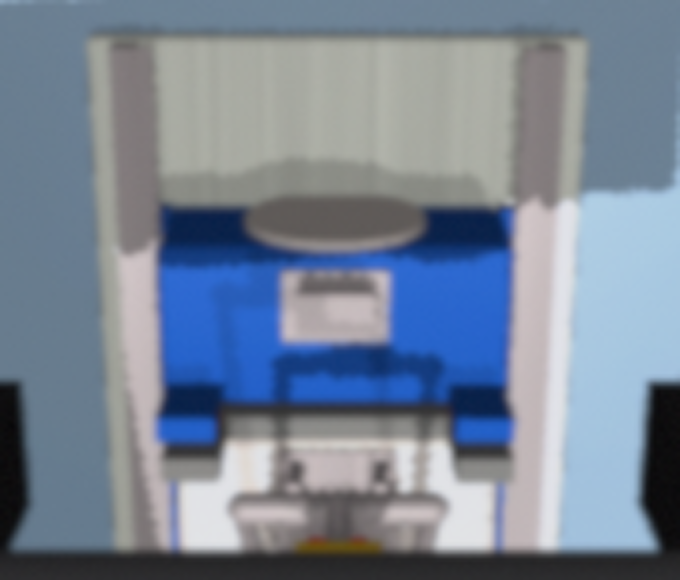

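```bash
cat > fit.py <<'E'
from cal import *
from scipy.optimize import least_squares
a,b=lc("w1"),lc("w2")
f1=lambda u:np.array(u,float)/4+[170,85]
f2=lambda u:np.array(u,float)/4+[170,130]
fs=lambda u:np.array(u,float)/7+[200,172]
fd=lambda u:np.array(u,float)/6+[185,150]
PL=[("scene",fs((235,70)),(-120,-85,10)),("scene",fs((550,80)),(-120,85,10)),("scene",fs((547,543)),(150,85,10)),("scene",fs((198,533)),(150,-85,10)),
("side",fd((92,441)),(-120,85,10)),("side",fd((351,577)),(-120,-85,10)),("side",fd((637,287)),(150,-85,10)),
(a,f1((79,31)),(150,85,10)),(a,f1((598,31)),(150,-85,10)),(b,f2((88,36)),(150,85,10)),(b,f2((587,38)),(150,-85,10))]
W=[.6]*7+[2]*4
def f(p): return np.concatenate([w*(proj(c,Hpt(p,l))[0]-u) for w,(c,u,l) in zip(W,PL)])
r=least_squares(f,P0);print(r.x,(r.fun.reshape(-1,2)/np.array(W)[:,None]).round(1).tolist());p=r.x
# wrist-only
r2=least_squares(lambda p:f(p)[14:],P0);print("wrist only",r2.x)
# cap gap from top edges
for nm,c,ff,lst in [("w1",a,f1,[((335,237),55+30,58),((335,408),30,58),((335,261),None,78),((335,341),None,78)]),("w2",b,f2,[((335,262),85,58),((335,405),30,58),((335,270),None,78),((335,342),None,78)])]:
    for uv,x,z in lst:
        o,d=ray(c,ff(uv));X=o+d*(z-o[2])/d[2];l=loc(p,X)[0];print(nm,uv,"local",l.round(1),"g",None if x is None else round(l[0]-x,1))
def model(v):
    q,bb,y=v;h=np.array([-25*np.sin(q),64+25*np.cos(q)])
    e=np.array([np.cos(bb),np.sin(bb)]);n=np.array([-e[1],e[0]])
    t=h+118*e+20*n;br=h+96*e
    return Hpt(p,[[t[0],y,t[1]],[br[0],y,br[1]]])
obs=[("scene",fs((390,187)),0,.5),("side",fd((413,66)),0,.5),("side",fd((413,115)),1,.5),(a,f1((339,503)),0,1),(a,f1((339,460)),1,1)]
g=lambda v:np.concatenate([w*(proj(c,model(v)[i])[0]-u) for c,u,i,w in obs])
r3=least_squares(g,[.7,.77,0]);print("q,b,y",r3.x,r3.fun.round(1));print(loc(p,model(r3.x)),model(r3.x))
np.save("P.npy",p)
E
python3 fit.py
```

```text
[5.33571852e+02 9.48289821e+01 3.79717276e-01] [[-0.5, -1.0], [-0.0, -0.6], [0.0, -0.0], [-0.2, -0.7], [-1.2, -0.5], [-0.1, 0.0], [0.4, -0.6], [-1.0, -0.0], [0.7, 0.2], [-0.5, 0.1], [1.0, -0.1]]
wrist only [5.33535322e+02 9.48672238e+01 3.79409632e-01]
w1 (335, 237) local [91.1  0.9 58. ] g 6.1
w1 (335, 408) local [37.3  0.8 58. ] g 7.3
w1 (335, 261) local [87.5  0.9 78. ] g None
w1 (335, 341) local [63.9  0.8 78. ] g None
w2 (335, 262) local [86.3  1.  58. ] g 1.3
w2 (335, 405) local [37.   0.9 58. ] g 7.0
w2 (335, 270) local [90.5  1.1 78. ] g None
w2 (335, 342) local [67.3  1.  78. ] g None
q,b,y [0.6641718  0.78513748 0.05741656] [-0.3 -0.3  0.  -0.2 -0.1 -0.3  0.1 -0.4 -0.1  0.5]
[[5.39117199e+01 5.74165554e-02 1.81248357e+02]
 [5.24897645e+01 5.74165554e-02 1.51550242e+02]] [[583.62212908 114.86511363 181.24835716]
 [582.30146032 114.33805463 151.55024202]]
```

Run:
```python
import cv2,numpy as np
i=cv2.imread("pics/w1.png")[145:173,235:273];j=cv2.imread("pics/w2.png")[190:220,235:273]
k=[cv2.resize(x,(380,300),interpolation=cv2.INTER_NEAREST) for x in (i,j)]
cv2.imwrite("pics/keep.png",np.hstack(k))
```

```text
(no output)
```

View pics/keep.png

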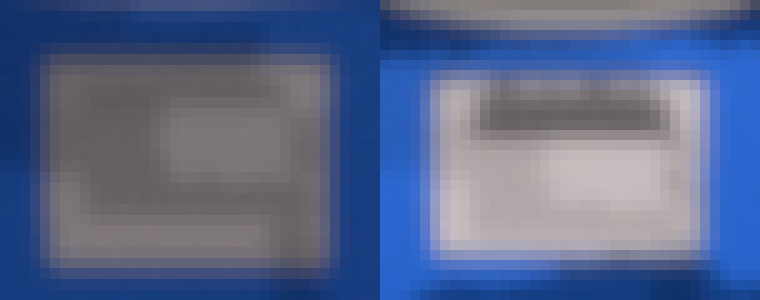

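```bash
cat >> cal.py <<'E'
import os
if os.path.exists("P.npy"): P=np.load("P.npy")
TG=13.0  # tab ahead of TCP
def hinge(q): return np.array([-25*np.sin(q),64+25*np.cos(q)])
def tabbar(q,b):
    e=np.array([np.cos(b),np.sin(b)]);n=np.array([-e[1],e[0]]);h=hinge(q);return h+118*e+20*n,h+96*e
def solve(tab,guess=(0.3,0.3)):
    from scipy.optimize import fsolve
    return fsolve(lambda v:tabbar(*v)[0]-tab,guess)
def W(x,z,y=0): return [float(v) for v in Hpt(P,[[x,y,z]])[0]]
def st(manip,tag=""):
    o=manip.observe();l=loc(P,o["ee_pos"])[0];f=o["wrist_force"];c,s=np.cos(P[2]),np.sin(P[2])
    print(tag,"t",round(o["time_s"],2),"tcp",l.round(1),"F",np.round([c*f[0]+s*f[1],-s*f[0]+c*f[1],f[2]],1),"w",round(o["grip_width"],1));return o,l
E
python3 - <<'E'
from bench import manip
from cal import *
q=list(quat(P,1))
manip.reach(W(53.9,240,0.1),q)
c,r=shot(manip,"w3",labels=["tab"]);print(r)
manip.servo_line(W(53.9,181.2+TG,0.1),max_speed=80)
st(manip)
shot(manip,"w4");shot(manip,"s4","side")
E
```

```text
{'tab': [([212.7, 256.7], 0.67)]}
 t 6.24 tcp [ 54.3   0.  194.5] F [-0.1 -0.   0.3] w 87.2
```

Run:
```python
import cv2
i=cv2.imread("pics/s4.png")[120:240,180:340];cv2.imwrite("pics/s4c.png",cv2.resize(i,None,fx=5,fy=5,interpolation=cv2.INTER_CUBIC))
```

```text
(no output)
```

View pics/w4.png

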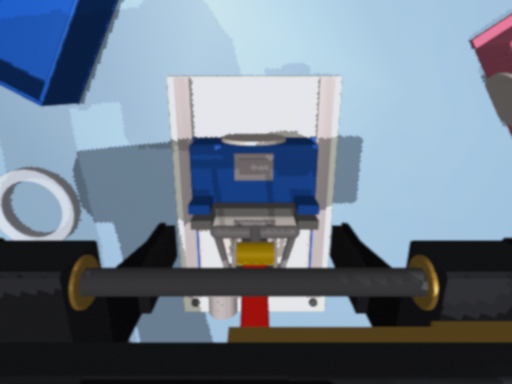

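View pics/s4c.png

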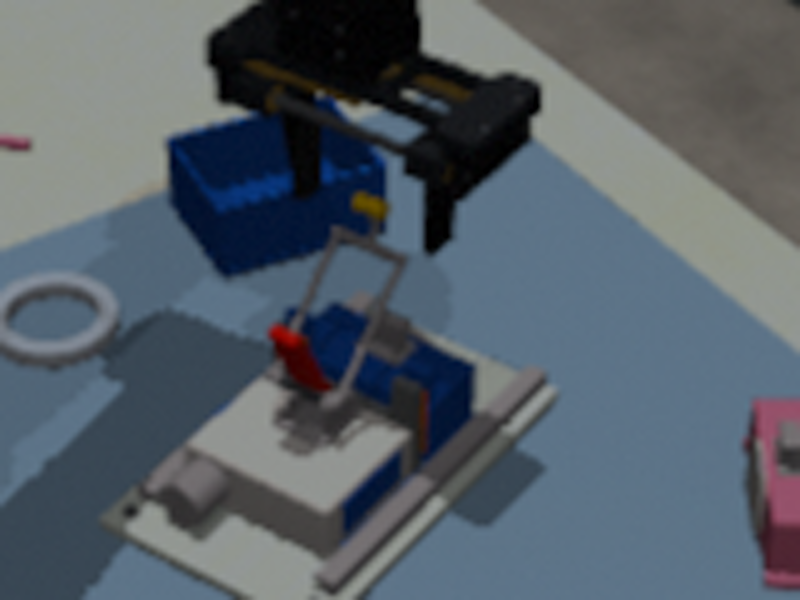

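View pics/w3.png

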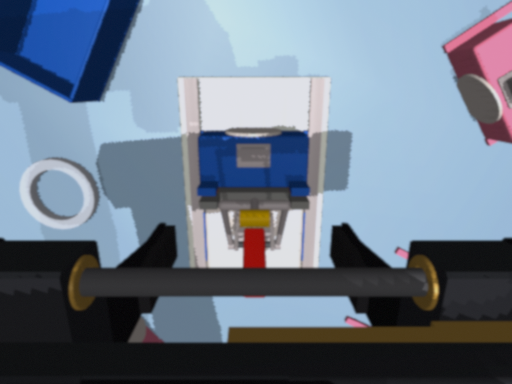

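Run:
```python
import cv2,numpy as np
from cal import *
obs=[]
for n,(y0,y1,x0,x1) in [("w1",(195,232,235,275)),("w3",(200,240,230,280)),("w4",(230,268,225,285))]:
    i=cv2.imread(f"pics/{n}.png").astype(int)[y0:y1,x0:x1]
    m=(i[...,2]>110)&(i[...,1]>80)&(i[...,0]<70);yy,xx=np.nonzero(m)
    # centre by extents
    u=((xx.min()+xx.max())/2+x0+0.,(yy.min()+yy.max())/2+y0);print(n,m.sum(),u,xx.min()+x0,xx.max()+x0,yy.min()+y0,yy.max()+y0);obs.append((lc(n),u))
X=tri(obs);print(loc(P,X));
for c,u in obs: print(proj(c,X)-u)
for c,u in obs[1:]:
    o,d=ray(c,u);t=(181.2-o[2])/d[2];print(loc(P,o+d*t))
```

```text
w1 292 (np.float64(254.0), np.float64(210.5)) 243 265 204 217
w3 498 (np.float64(254.5), np.float64(218.5)) 240 269 210 227
w4 799 (np.float64(254.5), np.float64(253.5)) 236 273 242 265
[[ 53.8534701    0.7108322  181.59279484]]
[[0.06699545 0.08311178]]
[[-0.28415877 -0.13304408]]
[[0.2487211  0.03309656]]
[[ 53.59332426   0.51864047 181.2       ]]
[[ 53.65680148   0.84118445 181.2       ]]
```

Run:
```python
from bench import manip
from cal import *
o=manip.observe();q=o["tool_rot"];T=Ro.from_quat(np.r_[q[1:],q[0]]).as_matrix()
K,r,t=lc("w4");R=cv2.Rodrigues(r)[0];c=-R.T@t
print("cam in tool",T.T@(c-o["ee_pos"]),"fwd",T.T@R[2]); print(T.round(4).tolist())
for k in(6,13): print(proj(lc("w4"),o["ee_pos"]+T[:,2]*k))
print(loc(P,o["ee_pos"]))
```

```text
cam in tool [  82.56799497   -1.45886146 -136.97920036] fwd [-2.95344816e-01 -2.89681055e-04  9.55390682e-01]
[[0.9287, 0.3707, 0.0015], [0.3707, -0.9287, 0.0005], [0.0016, 0.0001, -1.0]]
[[256.10075796 259.67318505]]
[[255.98355374 252.89544141]]
[[5.44116497e+01 6.04892523e-02 1.94958413e+02]]
```

Run:
```python
from bench import manip
from cal import *
manip.servo_line(W(53.7,181.4+TG,0.5),max_speed=50)
manip.grab(20)
st(manip,"grabbed");shot(manip,"w5")
l=st(manip)[1]
tab=np.array([l[0],l[2]-TG]);print(solve(tab,(.66,.78)))
```

```text
grabbed t 7.69 tcp [ 53.7   0.2 194.5] F [-0.5 -1.7  0.5] w 19.7
 t 7.74 tcp [ 53.7   0.2 194.5] F [ 0.  -1.3  0. ] w 19.8
[0.66137623 0.78784447]
```

View pics/w5.png

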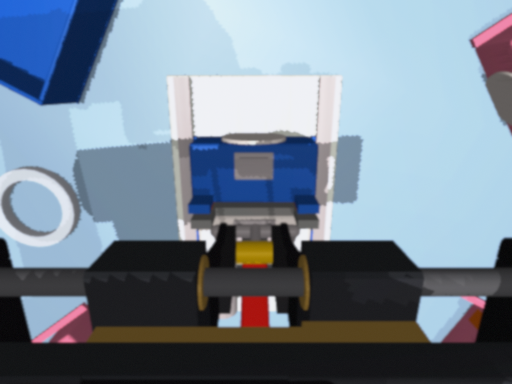

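```bash
python3 - <<'E'
from bench import manip
from cal import *
for q,b in [(0.45,0.72),(0.2,0.62),(-0.06,0.5),(-0.08,0.3),(-0.08,0.12)]:
    t,br=tabbar(q,b)
    manip.servo_line(W(t[0],t[1]+TG,0.3),max_speed=60)
    o,l=st(manip,f"{q} {b} bar {br.round(1)}")
shot(manip,"w6");shot(manip,"s6","side")
E
python3 - <<'E'
import cv2
i=cv2.imread("pics/s6.png")[120:240,180:340];cv2.imwrite("pics/s6c.png",cv2.resize(i,None,fx=5,fy=5,interpolation=cv2.INTER_CUBIC))
E
```

```text
0.45 0.72 bar [ 61.3 149.8] t 8.07 tcp [ 63.2   0.2 190.5] F [-4.  -2.4 -4.3] w 19.3
0.2 0.62 bar [ 73.2 144.3] t 8.49 tcp [ 77.6   0.3 184.7] F [-5.7 -2.3 -5.3] w 19.9
-0.06 0.5 bar [ 85.7 135. ] t 8.96 tcp [ 93.8   0.3 175.1] F [-6.2 -2.1 -4.9] w 19.7
-0.08 0.3 bar [ 93.7 117.3] t 9.51 tcp [109.9   0.3 156.9] F [-1.1 -2.2 -0.5] w 19.9
-0.08 0.12 bar [ 97.3 100.4] t 10.02 tcp [118.1   0.3 136.1] F [ 3.3 -2.2  0.4] w 19.4
```

View pics/w6.png

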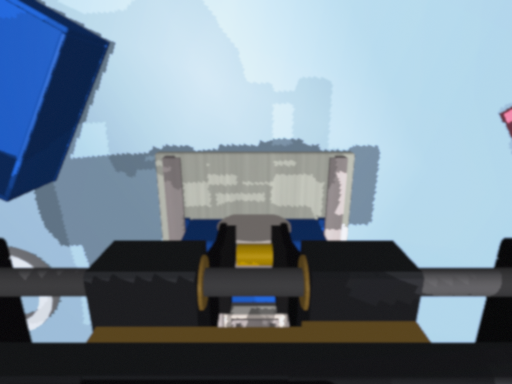

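View pics/s6c.png

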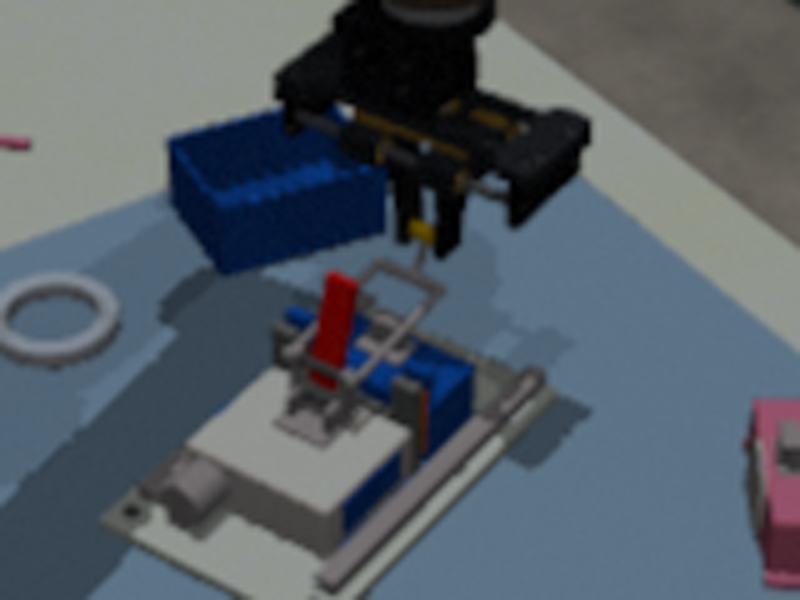

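```bash
python3 - <<'E'
from bench import manip
from cal import *
for q,b in [(-0.08,0.0),(-0.08,-0.12),(-0.08,-0.18),(-0.08,-0.235)]:
    t,br=tabbar(q,b)
    h=manip.servo_line(W(t[0],t[1]+TG,0.3),max_speed=40,stop_force=10)
    o,l=st(manip,f"{h} {q} {b} bar {br.round(1)}")
    if h: break
shot(manip,"s7","side");shot(manip,"w7")
E
python3 - <<'E'
import cv2
i=cv2.imread("pics/s7.png")[140:230,200:320];cv2.imwrite("pics/s7c.png",cv2.resize(i,None,fx=6.5,fy=6.5,interpolation=cv2.INTER_CUBIC))
E
```

```text
False -0.08 0.0 bar [98.  88.9] t 10.62 tcp [120.7   0.4 121.5] F [ 4.6 -2.   1.1] w 19.6
False -0.08 -0.12 bar [97.3 77.4] t 11.13 tcp [121.7   0.4 106.6] F [ 4.3 -2.1  1.1] w 19.8
False -0.08 -0.18 bar [96.4 71.7] t 11.47 tcp [121.5   0.4  99.1] F [ 4.9 -1.9  1.1] w 19.7
False -0.08 -0.235 bar [95.4 66.6] t 11.78 tcp [121.    0.3  92.5] F [ 5.2 -1.7  0.1] w 19.6
```

View pics/s7c.png

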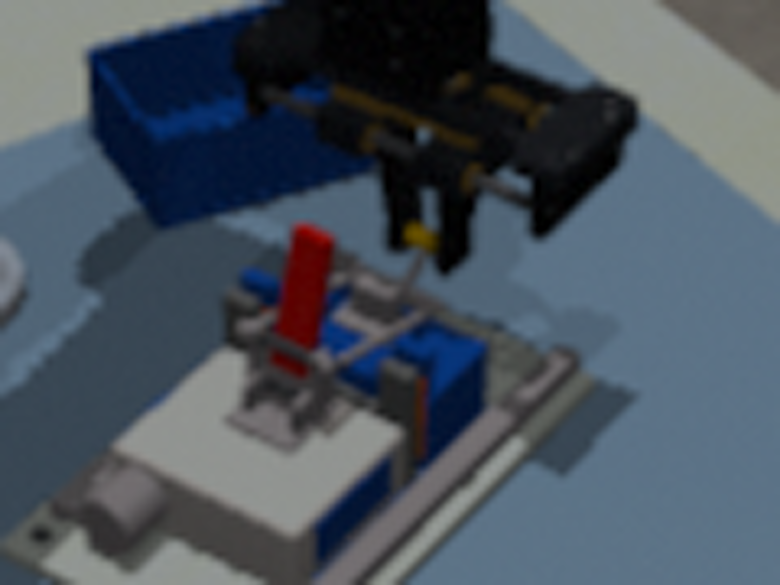

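View pics/w7.png

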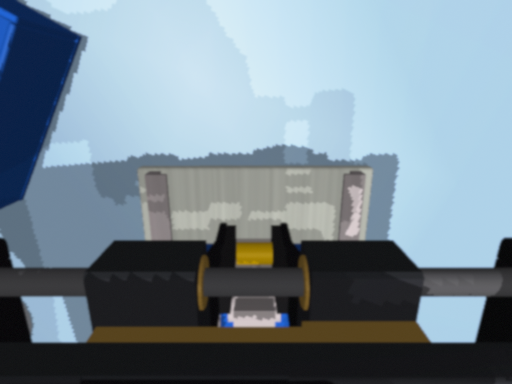

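```bash
python3 - <<'E'
from bench import manip
from cal import *
from scipy.optimize import fsolve
g=(-.08,-.24)
for x,z in [(92,65.5),(88,65.5),(86,65.5),(84,65.5),(82.5,65.5),(81,65.5)]:
    g=fsolve(lambda v:tabbar(*v)[1]-[x,z],g);t,_=tabbar(*g)
    h=manip.servo_line(W(t[0],t[1]+TG,0.3),max_speed=20,stop_force=4)
    o,l=st(manip,f"{h} qb {g.round(2)} bar {x,z} tgt {t.round(1)}")
    if h: break
shot(manip,"s8","side");shot(manip,"w8")
E
python3 - <<'E'
import cv2
i=cv2.imread("pics/s8.png")[140:230,200:320];cv2.imwrite("pics/s8c.png",cv2.resize(i,None,fx=6.5,fy=6.5,interpolation=cv2.INTER_CUBIC))
E
```

```text
False qb [ 0.04 -0.25] bar (92, 65.5) tgt [118.2  79.5] t 12.21 tcp [119.4   0.4  92.8] F [ 6.7 -2.3  0.1] w 19.6
False qb [ 0.21 -0.24] bar (88, 65.5) tgt [114.1  79.7] t 12.56 tcp [115.6   0.4  93.1] F [ 6.2 -2.1  0.1] w 19.4
False qb [ 0.3  -0.24] bar (86, 65.5) tgt [112.1  79.8] t 12.82 tcp [113.5   0.4  93.2] F [ 6.3 -2.8 -0.3] w 20.0
False qb [ 0.39 -0.23] bar (84, 65.5) tgt [109.9  80. ] t 13.07 tcp [111.3   0.4  93.4] F [ 6.5 -2.2  0.8] w 19.7
False qb [ 0.46 -0.22] bar (82.5, 65.5) tgt [108.3  80.2] t 13.32 tcp [109.7   0.4  93.6] F [ 7.1 -1.7 -0.2] w 20.2
False qb [ 0.54 -0.21] bar (81, 65.5) tgt [106.7  80.5] t 13.57 tcp [108.7   0.4  94. ] F [ 7.1 -3.5 -0.8] w 19.5
```

View pics/s8c.png

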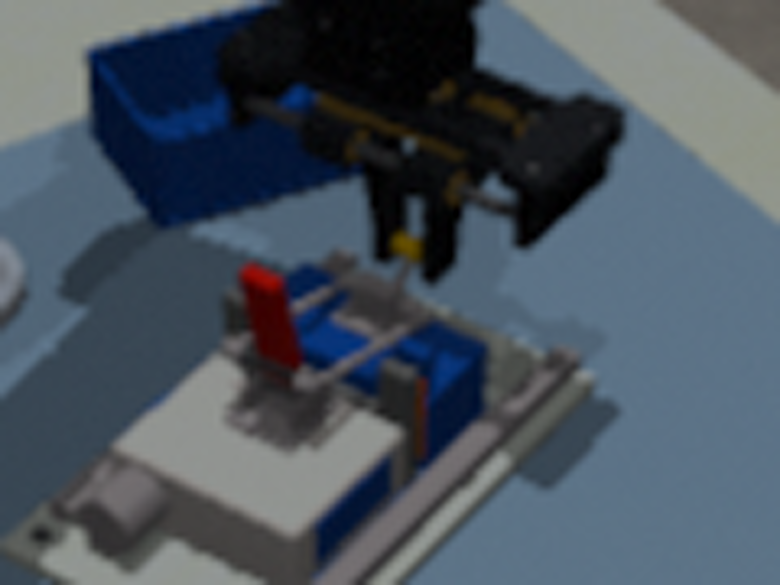

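View pics/w8.png

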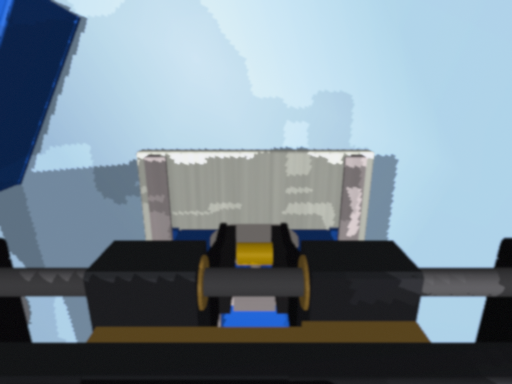

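```bash
python3 - <<'E'
from bench import manip
from cal import *
from scipy.optimize import fsolve
g=(.54,-.21)
for x,z in [(80,65.5),(79,65.5),(78,65.5)]:
    g=fsolve(lambda v:tabbar(*v)[1]-[x,z],g);t,_=tabbar(*g)
    h=manip.servo_line(W(t[0],t[1]+TG,0.3),max_speed=15,stop_force=5)
    manip.dwell(.2)
    o,l=st(manip,f"{h} qb {g.round(2)} bar {x,z} tgt {t.round(1)}")
    if h or o["wrist_force"][0]>11: break
shot(manip,"s9","side");shot(manip,"w9")
E
python3 - <<'E'
import cv2
i=cv2.imread("pics/s9.png")[140:230,200:320];cv2.imwrite("pics/s9c.png",cv2.resize(i,None,fx=6.5,fy=6.5,interpolation=cv2.INTER_CUBIC))
E
```

```text
False qb [ 0.6 -0.2] bar (80, 65.5) tgt [105.6  80.7] t 14.12 tcp [108.2   0.4  94.4] F [ 8.  -2.3 -0.3] w 19.5
False qb [ 0.66 -0.19] bar (79, 65.5) tgt [104.4  80.9] t 14.57 tcp [107.4   0.5  94.7] F [ 9.3 -1.9 -0.4] w 19.4
False qb [ 0.72 -0.18] bar (78, 65.5) tgt [103.3  81.2] t 15.03 tcp [106.4   0.5  95.1] F [ 9.4 -2.4 -0.1] w 20.0
```

View pics/s9c.png

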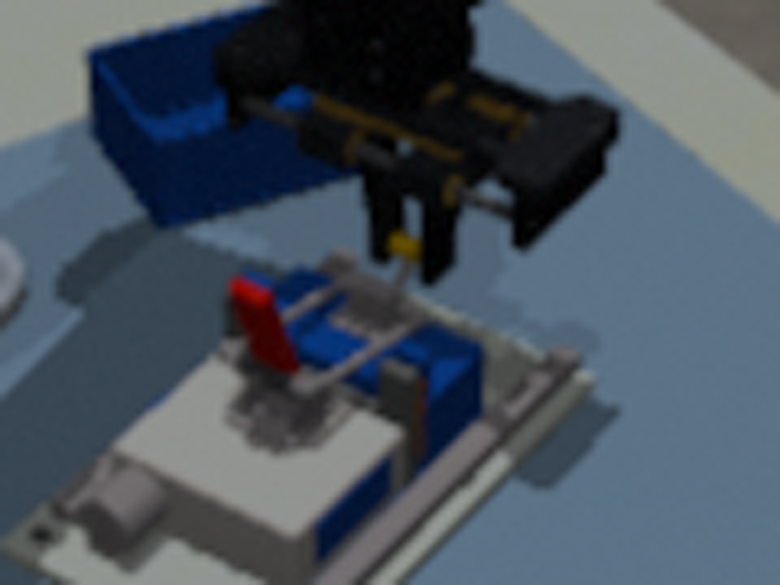

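```bash
python3 - <<'E'
from bench import manip
from cal import *
manip.let_go();st(manip,"open")
manip.servo_line(W(106.4,200,.5),max_speed=200)
manip.servo_line(W(95,260,.5),max_speed=250)
c,r=shot(manip,"w10",labels=["bar","keeper","tab","press","handle"]);print(r)
shot(manip,"s10","side");st(manip)
E
python3 - <<'E'
import cv2
i=cv2.imread("pics/s10.png")[140:230,200:320];cv2.imwrite("pics/s10c.png",cv2.resize(i,None,fx=6.5,fy=6.5,interpolation=cv2.INTER_CUBIC))
i=cv2.imread("pics/w10.png")[90:240,170:340];cv2.imwrite("pics/w10c.png",cv2.resize(i,None,fx=4,fy=4,interpolation=cv2.INTER_CUBIC))
E
```

```text
open t 16.41 tcp [103.3   0.3  94.2] F [0.7 0.8 0.1] w 86.4
{'bar': [([183.8, 255.3], 0.73)], 'keeper': [([194.7, 254.9], 0.79), ([108.7, 482.2], 0.74), ([334.6, 141.3], 0.57)], 'tab': [([187.2, 260.1], 0.55)], 'press': [([244.7, 255.1], 0.68), ([186.3, 254.1], 0.51), ([186.0, 255.7], 0.21)], 'handle': [([247.8, 255.6], 0.77), ([199.9, 71.9], 0.39)]}
 t 17.83 tcp [ 94.7   0.5 258.8] F [ 0.9 -0.6  0.5] w 86.9
```

View pics/s10c.png

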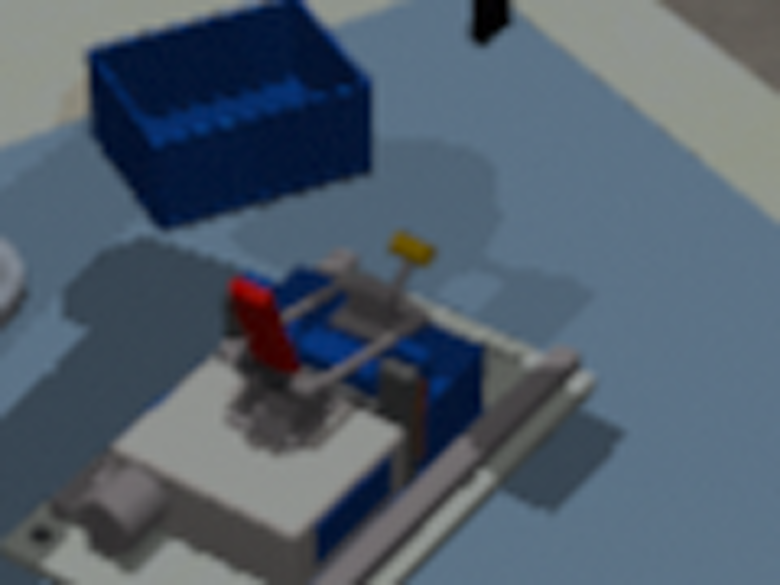

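View pics/w10c.png

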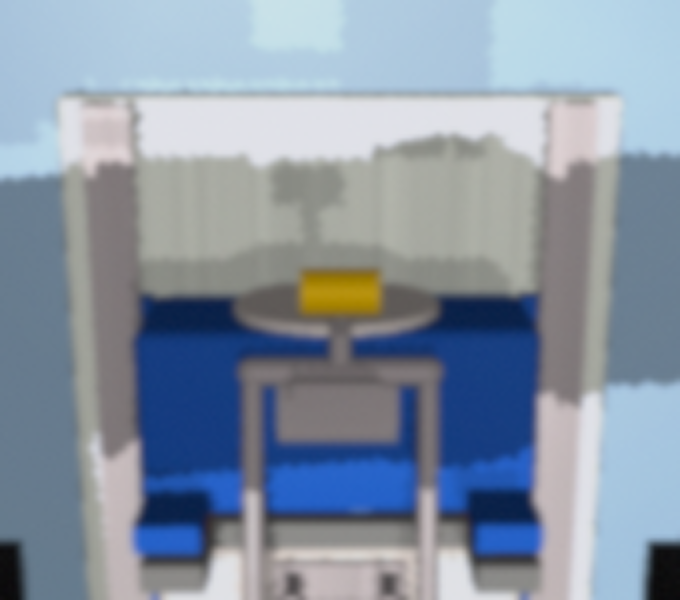

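Run:
```python
from cal import *
from scipy.optimize import least_squares
a=lc("w10")
f=lambda u:np.array(u)/4+[170,90]; fd=lambda u:np.array(u)/6.5+[200,140]
def T(v,i):
    t=tabbar(v[0],v[1])[i];return Hpt(P,[[t[0],v[2],t[1]]])
obs=[(a,f((340,292)),0),(a,f((340,372)),1),("side",fd((412,248)),0)]
g=lambda v:np.concatenate([proj(c,T(v,i))[0]-u for c,u,i in obs])
r=least_squares(g,[.5,-.2,0]);print(r.x,r.fun.round(1),tabbar(*r.x[:2]))
# handle end in side
for q in (.4,.5,.6,.7):
    al=q-.244;e=np.array([-np.sin(al),np.cos(al)]);n=np.array([np.cos(al),np.sin(al)])
    pts=[np.array([0,64])+85*e+s*5*n for s in(-1,1)]
    print(q,[(proj("side",Hpt(P,[[p[0],y,p[1]]]))[0]-[200,140])*6.5 for p in pts for y in(-11,11)])
```

```text
[ 0.5891626  -0.20683088  0.29577195] [ 0.1  0.   0.  -0.1 -0.4 -0. ] (array([105.70058545,  80.12648519]), array([80.06229221, 65.07065842]))
0.4 [array([278.64898034, 279.07493321]), array([239.88647245, 261.64590901]), array([291.39667537, 265.30821779]), array([252.68979395, 248.04262806])]
0.5 [array([268.00955474, 292.2023961 ]), array([229.21798285, 274.6323215 ]), array([280.53613407, 276.90525818]), array([241.78046078, 259.50080356])]
0.6 [array([257.69337127, 306.48047598]), array([218.88991084, 288.76930887]), array([269.85283881, 289.81624751]), array([231.06512283, 272.27092462])]
0.7 [array([247.8221002 , 321.75143349]), array([209.02404462, 303.9008726 ]), array([259.47116598, 303.90376951]), array([220.66853882, 286.21723719])]
```

```bash
cat >> cal.py <<'E'
def press(q,s=65):
    al=q-.244;e=np.array([-np.sin(al),np.cos(al)]);n=np.array([np.cos(al),np.sin(al)])
    return np.array([0,64])+s*e+5*n
E
python3 - <<'E'
from bench import manip
from cal import *
manip.grab(10)
manip.servo_line(W(15,230,.3),max_speed=250)
p=press(.5)
manip.servo_line(W(p[0]+9.5+5,p[1]+25,.3),max_speed=150)
manip.dwell(.2);o,l=st(manip,"pre")
for q in (.6,.7,.8,.9):
    p=press(q)
    h=manip.servo_line(W(p[0]+9.5,p[1]+25,.3),max_speed=40,stop_force=12)
    o,l=st(manip,f"{h} q{q}")
    if h: break
shot(manip,"s11","side")
E
python3 - <<'E'
import cv2
i=cv2.imread("pics/s11.png")[120:230,180:320];cv2.imwrite("pics/s11c.png",cv2.resize(i,None,fx=5.4,fy=5.4,interpolation=cv2.INTER_CUBIC))
E
```

```text
pre t 20.72 tcp [  3.8   0.3 154.3] F [-0.1 -0.1  0.1] w 0.2
False q0.6 t 21.15 tcp [ -8.8   0.3 151.8] F [-0.1 -0.   0.6] w 0.5
False q0.7 t 21.47 tcp [-14.5   0.3 149.8] F [1.2 0.1 1.1] w 0.8
False q0.8 t 21.78 tcp [-21.1   0.3 146.6] F [ 0.8 -0.5  1.5] w 0.9
False q0.9 t 22.1 tcp [-27.    0.3 143.1] F [0.2 0.2 0.7] w 0.7
```

View pics/s11c.png

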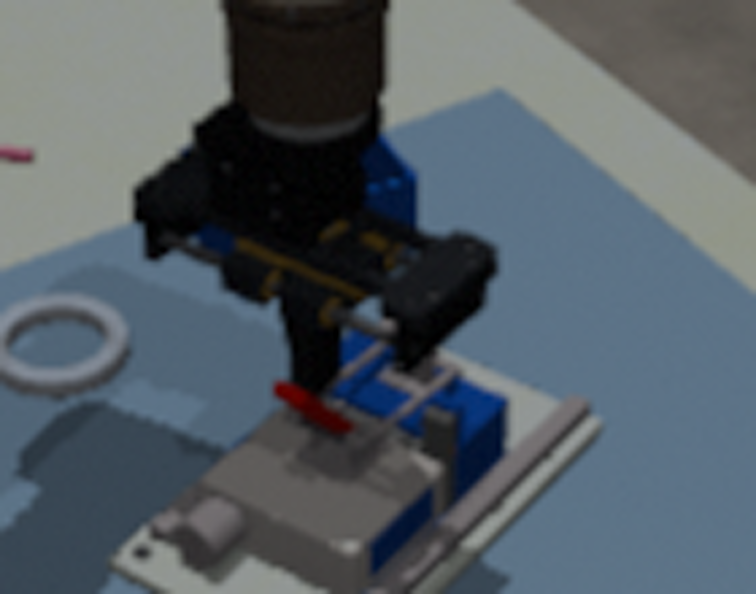

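```bash
python3 - <<'E'
from bench import manip
from cal import *
for q in (1.0,1.1,1.2,1.3):
    p=press(q)
    h=manip.servo_line(W(p[0]+9.5,p[1]+25,.3),max_speed=35,stop_force=10)
    o,l=st(manip,f"{h} q{q}")
    if h: break
shot(manip,"s12","side")
E
python3 - <<'E'
import cv2
i=cv2.imread("pics/s12.png")[120:230,180:320];cv2.imwrite("pics/s12c.png",cv2.resize(i,None,fx=5.4,fy=5.4,interpolation=cv2.INTER_CUBIC))
E
```

```text
False q1.0 t 22.48 tcp [-32.    0.3 139.4] F [0.6 0.  0.3] w 0.7
False q1.1 t 22.82 tcp [-36.4   0.3 135.3] F [ 2.3 -0.8  1.6] w 0.6
False q1.2 t 23.15 tcp [-40.6   0.3 130.6] F [2.1 0.1 1.3] w 0.8
False q1.3 t 23.48 tcp [-44.5   0.3 125.3] F [ 3.1 -0.8  1.5] w 0.2
```

View pics/s12c.png

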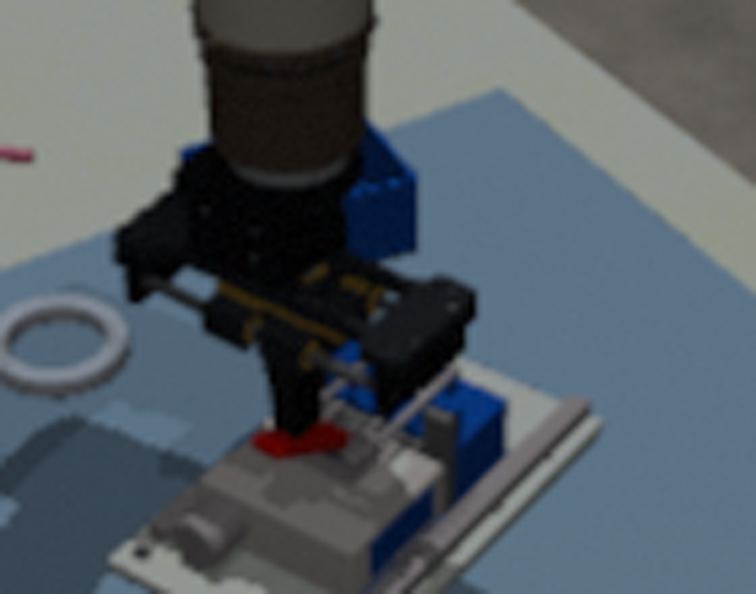

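```bash
python3 - <<'E'
from bench import manip
from cal import *
for q in (1.4,1.5,1.58,1.64):
    p=press(q)
    h=manip.servo_line(W(p[0]+9.5,p[1]+25,.3),max_speed=25,stop_force=10)
    o,l=st(manip,f"{h} q{q}")
    if h: break
manip.dwell(.2);st(manip,"rest")
shot(manip,"s13","side")
E
python3 - <<'E'
import cv2
i=cv2.imread("pics/s13.png")[120:230,180:320];cv2.imwrite("pics/s13c.png",cv2.resize(i,None,fx=5.4,fy=5.4,interpolation=cv2.INTER_CUBIC))
E
```

```text
False q1.4 t 23.94 tcp [-48.    0.3 119.7] F [ 2.9 -0.2  1.7] w 0.3
False q1.5 t 24.35 tcp [-51.4   0.3 113.4] F [2. 0. 1.] w 0.5
False q1.58 t 24.71 tcp [-53.6   0.3 108.3] F [ 0.9 -0.1  1.3] w 0.2
False q1.64 t 25.02 tcp [-54.5   0.3 104.7] F [-0.3 -0.2 -0.3] w 0.7
rest t 25.22 tcp [-53.9   0.3 105. ] F [-0.2 -0.1  0.5] w 0.3
```

View pics/s13c.png

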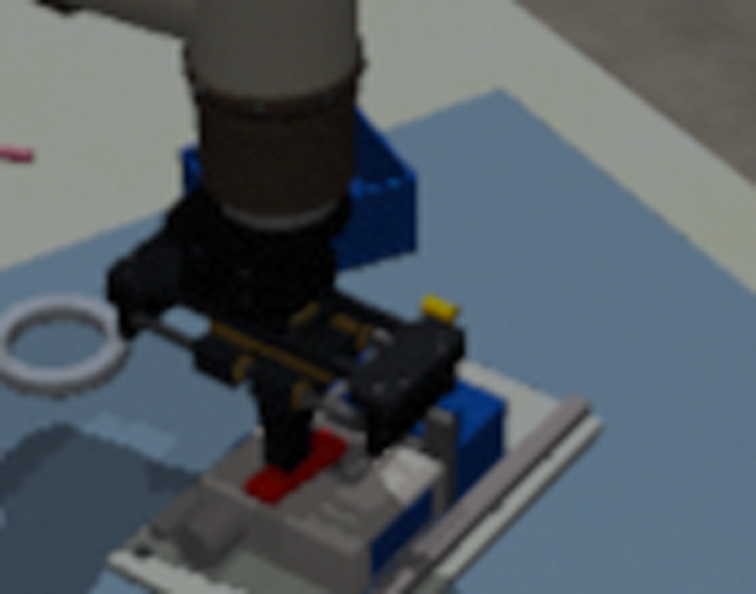

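Run:
```python
from cal import *
h=hinge(1.64);b=np.arctan2(64-h[1],75-h[0])
for dz in (0,):
  for bb in (b,b+.1,b+.2,b+.3):
    t=tabbar(1.64,bb)[0]+4*np.array([np.cos(bb),np.sin(bb)]);br=tabbar(1.64,bb)[1]
    u=proj("side",Hpt(P,[[t[0],0,t[1]]]))[0];print(round(bb,3),t.round(1),br.round(1),u,((u-[180,120])*5.4).round())
```

```text
0.017 [96.7 84.4] [71.  63.9] [261.54165882 178.54007839] [440. 316.]
0.117 [93.9 96.4] [70.4 73.5] [261.08598253 176.02993389] [438. 303.]
0.217 [ 89.9 108.1] [68.8 83. ] [260.41070944 173.75971971] [434. 290.]
0.317 [ 84.7 119.3] [66.3 92.2] [259.51741963 171.75514286] [429. 279.]
```

Run:
```python
from bench import manip
from cal import *
print(shot(manip,"c14","scene",["bar","keeper","tab"])[1])
i=cv2.imread("pics/c14.png")[172:256,200:312];cv2.imwrite("pics/c14c.png",cv2.resize(i,(784,588),interpolation=cv2.INTER_CUBIC))
for x,z in [(75,64),(75,70),(75,80),(71,73)]: print(x,z,(proj("scene",Hpt(P,[[x,0,z]]))[0]-[200,172])*7)
```

```text
{'bar': [([223.9, 254.1], 0.63), ([207.4, 255.3], 0.57)], 'keeper': [([231.1, 393.5], 0.84), ([164.2, 185.8], 0.76), ([221.5, 251.7], 0.61)], 'tab': []}
75 64 [379.31277315 346.17699856]
75 70 [379.54717602 340.33244099]
75 80 [379.9417162  330.49504911]
71 73 [379.96447902 330.02777177]
```

View pics/c14c.png

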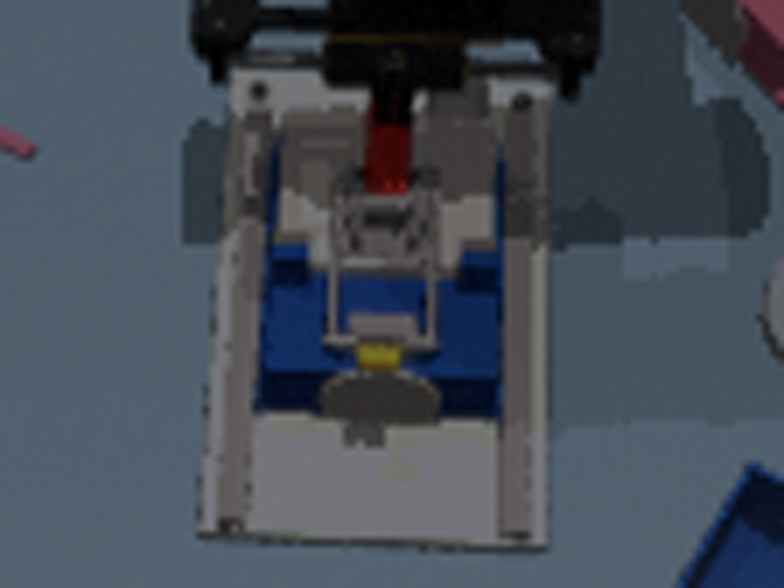

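Run:
```python
from bench import manip
from cal import *
o,l=st(manip)
h=manip.servo_line(W(-54.2,93,.3),max_speed=6,stop_force=17)
for _ in range(3):
    o,l=st(manip,str(h)); manip.dwell(.05)
F=np.linalg.norm(o["wrist_force"])
if F<16:
    h=manip.servo_line(W(l[0],l[2]-6,.3),max_speed=6,stop_force=max(19-F,2)); st(manip,"more")
for _ in range(4):
    manip.dwell(.2);st(manip,"hold")
```

```text
t 25.47 tcp [-53.7   0.3 105.2] F [ 0.1 -0.7  0.5] w 0.7
True t 26.32 tcp [-53.6   0.3 104. ] F [-1.2  1.   5.8] w 0.4
True t 26.38 tcp [-53.7   0.3 104. ] F [-1.   1.3  5.5] w 0.4
True t 26.43 tcp [-53.6   0.3 104. ] F [-0.9  1.1  5.4] w 0.3
more t 26.93 tcp [-53.6   0.3 104. ] F [-0.9  1.6  6.3] w 0.8
hold t 27.12 tcp [-53.6   0.3 104. ] F [-1.4  2.   6.5] w 0.6
hold t 27.32 tcp [-53.7   0.3 104. ] F [-1.8  1.1  5.7] w 0.6
hold t 27.52 tcp [-53.6   0.3 104. ] F [-1.4  1.5  5.6] w 0.3
hold t 27.73 tcp [-53.6   0.3 104. ] F [-0.9  2.4  6.6] w 0.6
```

Run:
```python
from bench import manip
from cal import *
o,l=st(manip);z=l[2]-0.5
for k in range(14):
    manip.servo_line(W(-53.7,z,.3),max_speed=8); manip.dwell(.1)
    o,_=st(manip,f"z{z:.1f}")
    if np.linalg.norm(o["wrist_force"])>17.5: break
    z-=0.4
for _ in range(4):
    manip.dwell(.2);st(manip,"hold")
```

```text
t 27.73 tcp [-53.6   0.3 104. ] F [-0.9  2.4  6.6] w 0.6
z103.5 t 28.07 tcp [-53.5   0.3 104. ] F [-1.9  1.   5.5] w 0.3
z103.1 t 28.43 tcp [-53.5   0.3 103.9] F [-2.4  0.3  7.3] w 0.5
z102.7 t 28.77 tcp [-53.6   0.3 103.8] F [-2.5  1.1 10.5] w 0.4
z102.3 t 29.12 tcp [-53.5   0.3 103.8] F [-3.1  0.7 12. ] w 0.7
z101.9 t 29.48 tcp [-53.5   0.3 103.7] F [-4.1  2.6 15.4] w 0.7
z101.5 t 29.82 tcp [-53.5   0.3 103.6] F [-3.5  2.7 16.4] w 0.2
z101.1 t 30.18 tcp [-53.5   0.3 103.5] F [-4.8  3.  19.6] w 0.5
hold t 30.38 tcp [-53.5   0.3 103.5] F [-5.1  1.8 19.6] w 0.9
hold t 30.57 tcp [-53.5   0.3 103.5] F [-6.6  3.5 18.5] w 0.4
hold t 30.77 tcp [-53.5   0.3 103.5] F [-6.3  3.  19.6] w 0.5
hold t 30.98 tcp [-53.5   0.3 103.5] F [-5.3  3.  18.8] w 0.7
```

Run:
```python
from bench import manip
from cal import *
print(press(1.658))
manip.servo_line(W(-53.5,125,.3),max_speed=40)
manip.servo_line(W(-40,240,.3),max_speed=200)
manip.reach(W(70,300,0),list(quat(P,1)))
print(shot(manip,"w15","wrist",["bar","keeper","tab","press"])[1]);shot(manip,"s15","side");shot(manip,"c15","scene")
i=cv2.imread("pics/w15.png")[85:285,150:360];cv2.imwrite("pics/w15c.png",cv2.resize(i,None,fx=2.9,fy=2.9,interpolation=cv2.INTER_CUBIC))
i=cv2.imread("pics/s15.png")[140:230,200:320];cv2.imwrite("pics/s15c.png",cv2.resize(i,None,fx=6.5,fy=6.5,interpolation=cv2.INTER_CUBIC))
st(manip)
```

```text
[-63.42184708  79.08871475]
{'bar': [([156.8, 254.2], 0.93)], 'keeper': [([85.4, 470.2], 0.92), ([314.1, 101.0], 0.88), ([145.2, 255.7], 0.31)], 'tab': [([157.7, 258.0], 0.9)], 'press': [([182.5, 268.5], 0.73)]}
 t 33.37 tcp [ 69.3  -0.  300. ] F [ 0.1  0.3 -0.8] w 0.6
```

View pics/s15c.png

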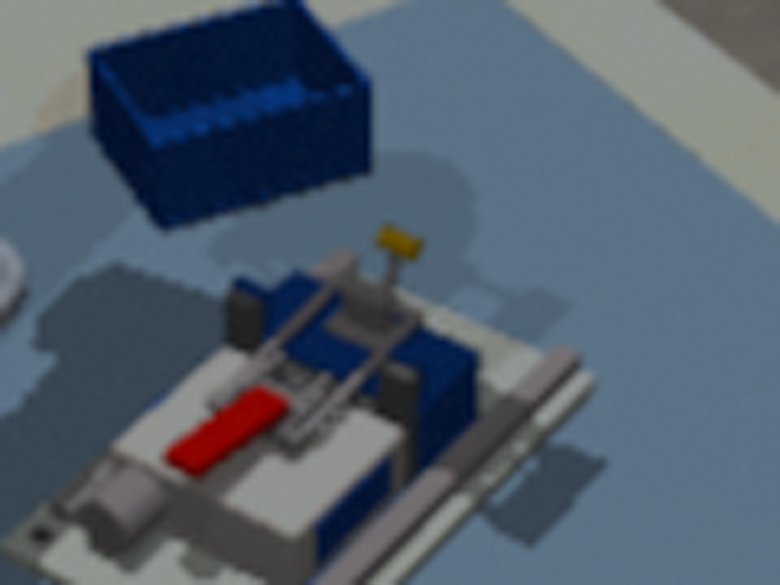

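View pics/w15c.png

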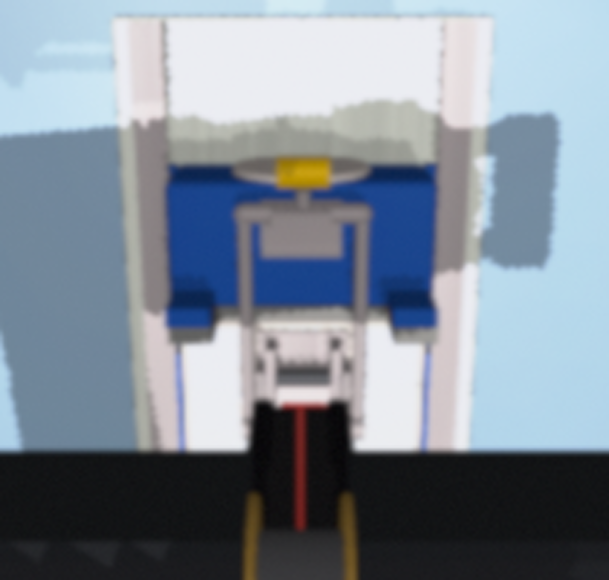

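View pics/c15.png

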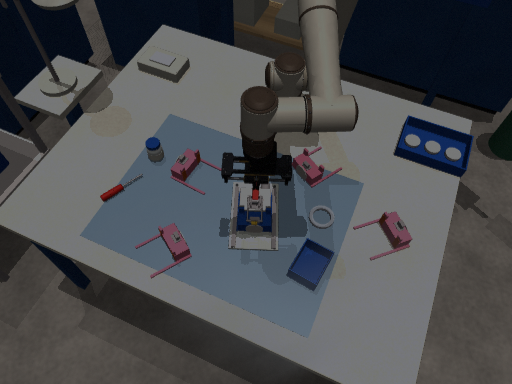

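Run:
```python
from cal import *
from scipy.optimize import least_squares
a=lc("w15");f=lambda u:np.array(u)/2.9+[150,85];fd=lambda u:np.array(u)/6.5+[200,140]
def T(v,i):
    b,ext,y=v;t=tabbar(1.655,b)[i]+ext*np.array([np.cos(b),np.sin(b)]);return Hpt(P,[[t[0],y,t[1]]]),t
obs=[(a,f((303,173)),0),(a,f((303,213)),1),("side",fd((400,243)),0)]
r=least_squares(lambda v:np.concatenate([proj(c,T(v,i)[0])[0]-u for c,u,i in obs]),[.05,3,0]);print(r.x,r.fun.round(1),T(r.x,1)[1])
for uv,x in [((303,180),85),((303,306),30)]:
    o,d=ray(a,f(uv));X=o+d*(58-o[2])/d[2];print(loc(P,X)[0].round(1),x)
for q in (1.55,1.6,1.658):
    al=q-.244;e=np.array([-np.sin(al),np.cos(al)]);n=np.array([np.cos(al),np.sin(al)])
    print(q,[((proj("side",Hpt(P,[[*(np.array([0,64])+85*e+5*n)[:1],y,(np.array([0,64])+85*e+5*n)[1]]]))[0]-[200,140])*6.5).round() for y in(-11,11)])
```

```text
[0.07701016 3.03211486 0.21539804] [ 0.1 -0.2  0.   0.2 -0.5 -0.1] [73.82717763 69.51633831]
[85.4  0.2 58. ] 85
[30.7  0.2 58. ] 30
1.55 [array([199., 446.]), array([161., 428.])]
1.6 [array([198., 454.]), array([159., 436.])]
1.658 [array([196., 464.]), array([158., 445.])]
```

Run:
```python
from bench import manip
manip.close_job()
```

```text
the job is handed in; nothing more can be done
```

I closed the latch, set it with the firm press, backed the arm clear and handed the job in at about 33 s of the 72 s allowed. No verdict came back.

**What I did**
- I gripped the yellow tab and pulled the bail out over the keeper. I lowered the bar outside the lip and slid it in until I felt the post, at about 9 N.
- I let go with the lever at about 0.59 rad, then laid it back with the closed fingertips. Forces stayed at about 3.5 N or less while laying it back.
- The press measured about 20 N at the wrist and was held for about 1 s.

**Last checks**
- **Cap:** shut, with its origin at about 30.5 mm from the housing's.
- **Bail:** stretched about 3 mm, which works out to roughly 36 N of pull on the keeper.
- **Lever:** on its stop, judging by the fingertip height under the press and the handle in the side picture.
- **Bystanders and look-alikes:** nothing looked moved in the last scene picture, but I did not measure them.

**Two things that were not as planned**
- The bar rides up under the lip, about 5 to 6 mm from its ideal seat. That is inside the 10 mm limit.
- My first try at the press with the force stop relaxed back to about 6 N, so I repeated it in small position steps up to 20 N.

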